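# Refit the ice crusher's knob and hold it pressed

### The job

Get the ice crusher ready and start it: swing its coarseness lever to the one long mark on the scale and leave it there, then pick up the loose round knob, turn it so that its pointer lies on the same side as the flat of the crusher's D-shaped shaft, and push it fully onto the shaft. Press the knob down against the shaft's spring, well past half its travel, and finish like that, with the gripper still on the knob and holding it pressed. Leave the tumblers and the straw cup where they stand.

Things in the scene. Friction and masses are not known exactly. Their poses are not given: they have to be found in the camera images.
- crusher: The fixed ice crusher; origin under its centre, on the trolley top. A metal base 200 mm (x) by 420 mm (y), 60 mm high; at its +y end, from y = 85 to 205 mm, a grey hopper rises to 125 mm, with a dark lid and handle up to 154 mm. Its front is -x. The lever pivot is at (30, 0) mm, the D-shaft at (20, -150) mm; yaw varies by up to 0.35 rad.
- lever_pivot (a point): Point on the crusher's deck (its flat metal top, 60 mm above the trolley top) under the lever's vertical pivot. Axes are the crusher's: x to its back, y to its hopper, z up. The D-shaft stands at (-10, -150) mm in these axes.
- lever (a joint): Angle (rad) of the coarseness lever, 0 to 1.6, growing anticlockwise from above. At q it points from the pivot 2.79 + q rad anticlockwise from the crusher's x axis. Dark marks on the deck at 0, 0.4, 0.8, 1.2, 1.6, 76 to 86 mm from the pivot; the one at 1.2 is the long, wide mark (76 to 104 mm). The lever stays where it is left; moving it takes about 1.5 N at the pin.
- lever_pin (a point): Grasp point on the lever: on the axis of its upright black pin, 14 mm in diameter, 60 mm from the pivot. The point is 38.5 mm above the deck; the pin's top is 18 mm higher; the flat lever bar's top is 27 mm lower. x points along the lever, away from the pivot; z up.
- knob_center (a point): Centre (half-way up) of the loose black round knob, 40 mm in diameter, 34 mm high, about 60 g, upright on the trolley top, bore down. z up; its pointer, a light bar on the top, points along -x of these axes, and the flat of its D-shaped bore is on that same side. Bore: 16 mm in diameter, flat 4.5 mm from the axis, 18 mm deep from the underside.
- knob_pointer (a point): Outer end of the pointer bar on the knob's top, 18 mm from the knob's axis along the knob's -x.
- shaft_top (a point): Centre of the top of the upright steel D-shaft: 14 mm in diameter, flat 3.5 mm from the axis, top 2.5 mm tapered, 28 mm above the deck when not pressed. Axes as the crusher's; the flat faces -x (a dark line on the deck lies on that side). It does not turn but is sprung downwards. A fully pushed-on knob has the same axes, its centre 1 mm below this point, underside 10 mm above the deck.
- stem (a joint): How far the shaft is pressed down (m): 0 released, 0.008 at its stop. The spring pushes back with 3 N at the start and 1 N more per mm, 11 N at the stop.
- tumbler_a_mid (a point): Middle height of a squat glass tumbler, 80 mm across, 85 mm high, standing near the knob. To be left alone.
- tumbler_b_mid (a point): Middle height of the other glass tumbler, same size, to be left alone.
- cup_mid (a point): Middle height of the grey straw cup, 78 mm across, 120 mm high, its straw rising to 189 mm. To be left alone.
Things that resemble listed ones, but are neither listed nor needed, are in the scene too. There is more than one size of the part that bears knob_center; the job needs the smaller.

How it is judged (in metres and radians):
On the way, in this order (a step that is already met when the one before it is completed fails the run):
1. the lever is set to the long mark (value of joint lever between 1.08 and 1.32 rad), for 0.3 s.
2. the knob is fully on the shaft, flat to flat, with the lever still at the mark (all of step 1 and horizontal distance between knob_center and shaft_top below 0.003 m and z of knob_center in the frame of shaft_top below 0.0015 m and x of knob_pointer in the frame of shaft_top below -0.012 m and angle between the x axis of knob_center and the x axis of shaft_top, either way round below 0.25 rad and angle between knob_center's own z axis and vertical below 0.12 rad), for 0.2 s.
At the end, for the whole second after the job is handed in: Lever within 0.12 rad of the long mark (1.2); knob within 3 mm of the shaft's axis, upright, pointer on the flat's side (within 0.25 rad), pushed on to within 2.5 mm of its seat; shaft pressed more than 4.5 mm of its 8 mm by fingers that still bear on the knob with more than 2 N, the knob at rest (all of step 2 and value of joint stem above 0.0045 m and contact force between the fingers and knob above 2 N and linear speed of knob below 0.02 m/s); the arm keeps its last pose, push and grip.
It fails at once if a tumbler or the straw cup is shifted by more than 20 mm or tipped (distance of any of tumbler_a_mid, tumbler_b_mid, cup_mid from where it was at the start of the episode above 0.02 m or angle between any of tumbler_a_mid, tumbler_b_mid, cup_mid's own z axis and vertical above 0.3 rad).
It also fails if it takes over 53 s, if anything falls off the work surface, if the arm or the gripper's body presses on something with over 40 N, if the wrist force passes 120 N, or if a joint passes its speed limit or range.

### The arm

A 6-joint arm with a two-finger parallel gripper is mounted at the origin on the work surface. World frame = base frame: x ahead of the robot, y to its left, z up, the work surface at z = 0. Lengths are in m, angles in degrees, forces in N, time in s.
With the tool pointing down it reaches from about 0.35 to 0.95 m from the base axis. Payload 17.4 kg.
Tool frame: the origin (TCP) lies midway between the tips of the shut fingers; the grasp point (between the pads) lies 19 mm behind it; z points along the fingers, y is the line along which they close (so a half turn about z gives the same grasp; the last joint's range is limited). The gripper opens to 93 mm and grips with 3 to 60 N. Pads are 15 mm wide; open, the fingers measure 128 mm over their backs; the gripper's body (75 mm by 188 mm) begins 65 mm behind the grasp point.
Start: joints at [67.277, 6.646, 82.598, -0, 90.757, -2.166], TCP at [0.237, 0.632, 0.219] pointing down, gripper open.
Joint ranges: [-162.19, 162.19], [-47.58, 125.68], [4.15, 143.07], [-65.23, 245.23], [0.69, 171.88], [-170.13, 170.13]. Speed limits (degrees/s): [108.29, 108.29, 127.2, 180, 180, 180].

### API

Orientations are given as [roll, pitch, yaw] about the fixed x, y, z axes, in that order (R = Rz(yaw) Ry(pitch) Rx(roll)).
In Python, from bench import observe, grab_frame, finish_job gives the robot as it stands.
- The arm moves only by the tool arm_command, never from a script. Its argument "series" is a list of rows, each a list of 6 numbers: the shift along the world's x, y, z in cm, then the turn, a rotation vector about the world's x, y, z in degrees. A call has 1 to 5 rows; each row shifts and turns the commanded pose from where the row before left it; what a row does not reach is not made up. A row lasts 1/10 s, in which the tool goes at most 50 mm and 8.59 degrees, less where a joint would pass 70% of its speed; a pose out of reach is approached as far as the arm can. A call is refused whole if a number of a shift passes 5 or a number of a turn 8.59, either way. A call with a gripper value outside its range is refused whole. "jaw" is the closure, from 0 (fully open) to 1 (shut), set as the call begins (left out, the last holds). The fingers move at their own pace and stop on an object; "squeeze" is the grip in N (left out, the last holds). Time passes only in rows, so rows that do not move let the fingers close. It gives the time, the measured TCP pose, the force, the opening and the grip force at its end, in the units of the state.
- observe(): the state, without advancing time (a new reading comes with each control period).
- grab_frame(name): name is "scene" or "top" or "wrist"; returns a dict with "frame" (480x640x3 uint8, red, green, blue), "camera_matrix" (3x3 intrinsics, pixels), "R" (3x3) and "t" (3): a world point X has camera coordinates R X + t. Camera axes: x right, y down, z forward; pixel columns grow to the right and rows downward; lengths in m; the calibration is good to about 2 mm. The wrist camera is an equidistant fisheye: a pixel r from the principal point sees the ray r / f radians off the axis. A picture is of the moment at which its call begins. There is no depth.
- finish_job(): hands the job in; it is judged then, once.
The state is a dict: "t": time; "joints": joint angles; "dq": joint speeds; "tau": joint torques, N m; "eef_pos": TCP position; "tcp_rot": TCP orientation; "contact_force": force on the tool from outside, world axes, zero at the start; "torque": the same for the moment, N m; "gripper_width": finger opening in m; "gripper_force": force on a finger pad.
Only numpy, scipy, OpenCV 4.12 (cv2) and the standard library are available. Lean on these libraries where they do the work, as an engineer would, in place of code of your own. Each camera call takes 0.05 s, during which the arm holds its last target. There are 200 camera calls.

## Working session

There is one attempt and no reset: what is moved stays moved. The work goes in short steps, Python scripts to look and compute and a tool call to move; the robot and the scene stay as the last step left them, time stands still between calls to the robot, and variables do not carry over. Pictures are saved under pics/ and viewed, at most 10 in all, crops included, and the job is handed in when it is done.

Besides the shell and the picture viewer there is one more tool, called after ">>>" as name(argument=value, ...), one argument or row to a line, values as JSON. arm_command: Moves the arm, as the interface text tells. Its arguments: {"type":"object","properties":{"series":{"type":"array","items":{"type":"array","items":{"type":"number"}}},"jaw":{"type":"number"},"squeeze":{"type":"number"}},"required":["series"]}

```bash
mkdir -p pics; ls; cat > h.py <<'E'
import numpy as np,cv2
from bench import observe,grab_frame,finish_job
def get(n,save=None):
    f=grab_frame(n)
    if save: cv2.imwrite('pics/'+save,f['frame'][:,:,::-1])
    np.savez('last_'+n+'.npz',**{k:np.array(v) for k,v in f.items()})
    return f
def load(n): return np.load('last_'+n+'.npz')
def ray(f,px,fish=False):
    K=np.array(f['camera_matrix']);R=np.array(f['R']);t=np.array(f['t'])
    x=(px[0]-K[0,2])/K[0,0];y=(px[1]-K[1,2])/K[1,1]
    if fish:
        r=np.hypot(x,y); s=np.sin(r)/r if r>1e-9 else 1
        d=np.array([x*s,y*s,np.cos(r)])
    else: d=np.array([x,y,1.])
    return -R.T@t,R.T@d
def onz(f,px,z,fish=False):
    o,d=ray(f,px,fish); return o+d*(z-o[2])/d[2]
def proj(f,X,fish=False):
    K=np.array(f['camera_matrix']);c=np.array(f['R'])@np.array(X)+np.array(f['t'])
    if fish:
        rho=np.hypot(c[0],c[1]);th=np.arctan2(rho,c[2]);k=th/max(rho,1e-9)
        return np.array([K[0,0]*c[0]*k+K[0,2],K[1,1]*c[1]*k+K[1,2]])
    return (K@c)[:2]/c[2]
E
python3 - <<'E'
from h import *
s=observe();print(s['eef_pos'],s['tcp_rot'],s['gripper_width'],s['t'])
a=get('top','top0.png');get('scene','scene0.png');w=get('wrist','wrist0.png')
for f in (a,w): print(f['camera_matrix'],-np.array(f['R']).T@f['t'])
E
```

```text
pics
[0.23696021 0.63183183 0.21789774] [-1.79933774e+02 -1.70479078e-03  1.59440982e+02] 0.09307011391383481 0.0
[[575.45729766   0.         319.48607203]
 [  0.         575.45729766 250.84871395]
 [  0.           0.           1.        ]] [ 0.36647071 -0.09957326  0.98928737]
[[371.64829954   0.         322.29795002]
 [  0.         371.64829954 241.76781597]
 [  0.           0.           1.        ]] [0.17328613 0.65556212 0.38405427]
```

View pics/top0.png

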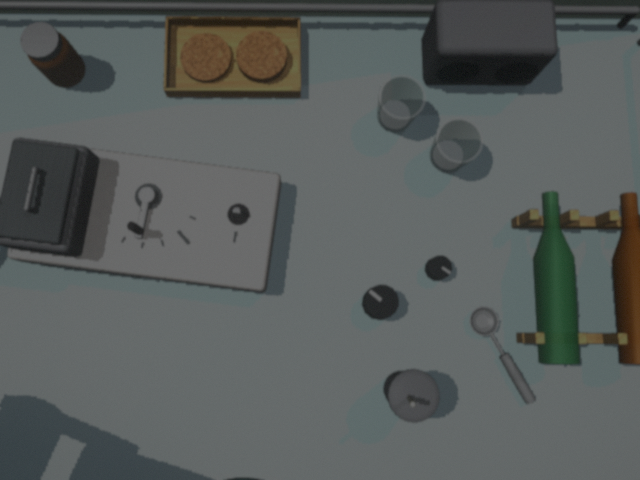

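View pics/scene0.png

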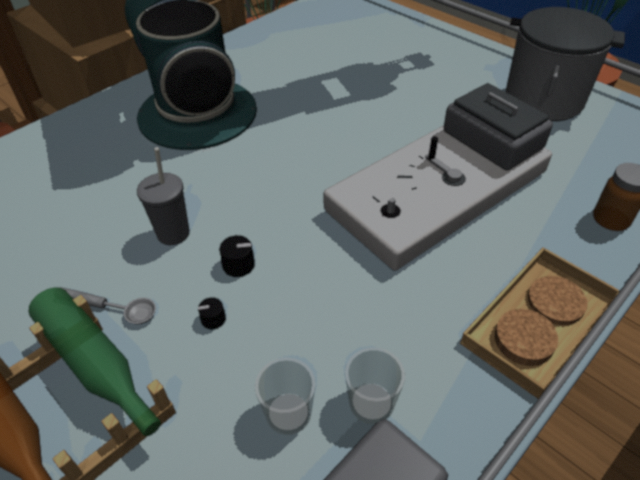

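Top view: crusher on the left (pivot ~(147,195), pin ~(136,229), long mark ~(183,237), shaft ~(238,214)); small knob ~(439,268), big one (380,301); tumblers (400,100),(457,145), cup (413,395).

```bash
python3 - <<'E'
from h import *
im=cv2.imread('pics/top0.png')
c=cv2.resize(im[170:300,100:290],None,fx=4,fy=4,interpolation=cv2.INTER_CUBIC)
k=cv2.resize(im[240:300,410:470],None,fx=6,fy=6,interpolation=cv2.INTER_CUBIC)
o=np.zeros((600,800,3),np.uint8)
c=c[:,:760]
o[:520,:760]=c
o2=np.clip(o.astype(int)*2,0,255).astype(np.uint8)
cv2.imwrite('pics/c1.png',o2)
a=load('top')
# deck contour
g=im.astype(int)
hsv=cv2.cvtColor(im,cv2.COLOR_BGR2HSV)
print(hsv[270,200],hsv[200,200],hsv[300,300])
m=((hsv[...,1]<25)&(hsv[...,2]>85)).astype(np.uint8)
n,l,st,ce=cv2.connectedComponentsWithStats(m);
for i in range(1,n):
  if st[i,4]>1500: print(st[i],ce[i])
# knob dark mask
d=(hsv[240:300,410:470,2]<50).astype(np.uint8)
cs,_=cv2.findContours(d,0,1); q=max(cs,key=cv2.contourArea); print(cv2.minEnclosingCircle(q),cv2.contourArea(q))
v=hsv[255:285,424:462,2]
print('\n'.join(''.join('%4d'%x for x in r) for r in v[::1,::1]))
E
```

```text
[  0   0 106] [  0   0 107] [ 90  12 107]
[     0     33    640    447 173733] [326.14692085 287.94534141]
((28.3125, 27.9375), 12.687753677368164) 361.0
 106 106 107 108 107 106 107 106 106 105 101  96  89  84  81  78  79  78  79  85  91  98 101 104 106 108 108 107 107 106 105 108 107 107 108 106 106 105
 107 108 108 107 107 105 106 103 100  96  87  78  69  61  57  55  54  56  56  59  69  81  91 100 104 107 108 107 105 107 108 109 106 107 106 107 107 106
 107 108 108 107 107 105 100  96  86  78  65  56  48  46  44  40  42  41  38  45  49  57  70  88  97 104 106 106 108 107 107 107 105 106 107 108 108 107
 107 108 106 107 102  95  87  76  67  55  49  42  41  39  39  36  41  41  39  38  41  43  54  66  86  97 105 106 106 106 107 109 106 107 107 108 107 108
 108 106 106  99  88  77  65  54  48  42  39  39  39  41  37  39  41  40  39  36  39  41  43  52  68  83  98 103 105 106 107 106 107 108 107 106 107 105
 105 108 102  90  69  55  45  43  39  40  38  40  37  38  37  38  41  40  37  42  42  41  40  41  52  66  86  97 102 106 107 106 108 107 107 107 107 107
 105 104  95  74  55  42  35
[... 2943 characters left out ...]
  71  71  74  77  78  77  79  80  84  84  89  95 102 106 106 106 107 107 107 107 107 107
 107 106 108 108 107 106 106 105  99  94  91  91  90  89  89  89  91  90  85  83  87  86  85  88  94  94  98 103 105 106 107 106 106 107 106 107 107 107
 107 106 108 106 106 106 106 107 106 105 103 102 103 103 102 104 102 100  97  97  95  95  96  99 103 104 106 107 106 108 108 107 106 108 105 107 107 107
 106 105 105 106 108 107 108 106 107 107 105 107 106 108 106 106 107 105 105 104 104 104 105 105 106 105 105 106 107 107 106 108 106 107 108 108 107 105
 107 106 106 108 108 106 107 107 108 107 106 106 106 107 108 107 107 106 107 105 106 107 106 107 106 107 108 107 106 107 107 108 107 109 106 107 107 105
```

View pics/c1.png

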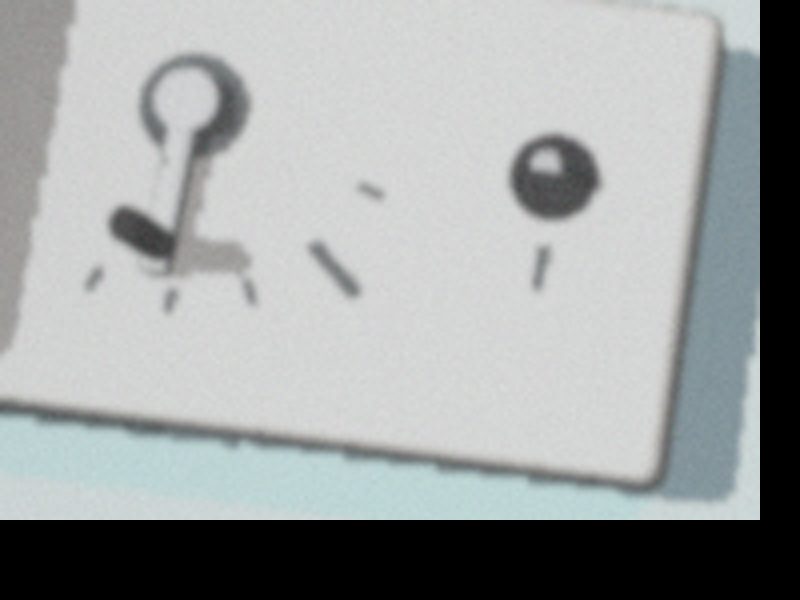

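Crop: marks (4x) q=0 (94,279), 0.4 (170,301), 0.8 (250,292), long 1.2 (334,269), 1.6 (371,190); shaft collar (555,177), flat line (541,268), pin top ~(122,218), lever near q=0.4.

```bash
cat > fit.py <<'E'
from h import *
def rigid(P,Q):
    cp,cq=P.mean(0),Q.mean(0);H=(P-cp).T@(Q-cq)
    th=np.arctan2(H[0,1]-H[1,0],H[0,0]+H[1,1])
    R=np.array([[np.cos(th),-np.sin(th)],[np.sin(th),np.cos(th)]]);t=cq-R@cp
    return th,R,t,(P@R.T+t-Q)
E
python3 - <<'E'
from fit import *
a=load('top')
px=np.array([[94,279],[170,301],[250,292],[334,269],[371,190],[555,177]])/4+[100,170]-.4
P=[[r*np.cos(2.79+q),r*np.sin(2.79+q)] for r,q in ((.081,0),(.081,.4),(.081,.8),(.09,1.2),(.081,1.6))]+[[-.01,-.15]]
Q=np.array([onz(a,p,.06)[:2] for p in px])
th,R,t,e=rigid(np.array(P),Q)
print(np.degrees(th),t,(e*1e3).round(1)); sh=R@[-.01,-.15]+t;print('shaft',sh)
for n,p in (('long mark',(334,269)),):
  pass
pt=onz(a,np.array([122,218])/4+[100,170]-.4,.1165)[:2];print('pintop',pt); v=R.T@(pt-t);print('lever q',np.arctan2(v[1],v[0])%(2*np.pi)-2.79,np.hypot(*v))
for q in (.4,.8,1.2): print(q,R@[.06*np.cos(2.79+q),.06*np.sin(2.79+q)]+t)
print('knob',onz(a,(438.7,267.8),.034),onz(a,(442,267),.036),onz(a,(450,273),.036))
for n,p,z in (('ta',(458,132),.085),('tb',(401,92),.085),('cup',(414,393),.12),('bigknob',(381,300),.03)): print(n,onz(a,p,z))
E
```

```text
-7.678697003283899 [0.59481951 0.1500113 ] [[ 0.  -0. ]
 [ 0.1 -0.1]
 [ 0.2 -0. ]
 [-0.  -0.4]
 [-0.5  0.1]
 [ 0.1  0.4]]
shaft [0.56486652 0.00269253]
pintop [0.53720602 0.16069936]
lever q 0.30218313176088385 0.058596489085328204
0.4 [0.53503925 0.15514169]
0.8 [0.53776038 0.13145718]
1.2 [0.54948988 0.11070195]
knob [ 0.47677255 -0.33158778  0.034     ] [ 0.47786108 -0.33673861  0.036     ] [ 0.46765145 -0.34984759  0.036     ]
ta [ 0.69641003 -0.3603112   0.085     ]
tb [ 0.76560443 -0.26775255  0.085     ]
cup [ 0.28041889 -0.26640164  0.12      ]
bigknob [ 0.42368009 -0.23332527  0.03      ]
```

>>> arm_command(
  series=[
    [2, -3.14, 0, 0, 0, -5.14],
    [2, -3.14, 0, 0, 0, -5.14],
    [2, -3.14, 0, 0, 0, -5.14],
    [2, -3.14, 0, 0, 0, -5.14],
    [2, -3.14, 0, 0, 0, -5.14],
  ],
  jaw=0,
)

```text
t: 0.65
eef_pos: [0.3375, 0.4736, 0.2184]
tcp_rot: [-180.0, 0.0, 133.5]
contact_force: [0.1, 0.2, -0.1]
gripper_width: 0.093
gripper_force: 0.0
```

>>> arm_command(
  series=[
    [2, -3.14, 0, 0, 0, -5.14],
    [2, -3.14, 0, 0, 0, -5.14],
    [2, -3.14, 0, 0, 0, -5.14],
    [2, -3.14, 0, 0, 0, -5.14],
    [2, -3.14, 0, 0, 0, -5.14],
  ],
)

```text
t: 1.15
eef_pos: [0.4375, 0.3166, 0.2186]
tcp_rot: [-180.0, 0.0, 107.8]
contact_force: [-0.0, 0.2, -0.2]
gripper_width: 0.093
gripper_force: 0.0
```

>>> arm_command(
  series=[
    [2, -3.14, 0, 0, 0, -5.14],
    [2, -3.14, 0, 0, 0, -5.14],
    [2, -3.14, 0, 0, 0, -5.14],
    [2, -3.14, 0, 0, 0, -5.14],
    [2, -3.14, 0, 0, 0, -5.14],
  ],
)

```text
t: 1.65
eef_pos: [0.5376, 0.1596, 0.2186]
tcp_rot: [-180.0, -0.0, 82.1]
contact_force: [-0.6, 0.5, 0.2]
gripper_width: 0.0931
gripper_force: 0.0
```

>>> arm_command(
  series=[
    [0, 0, 0, 0, 0, 0],
    [0, 0, 0, 0, 0, 0],
  ],
  jaw=0.4,
)

```text
t: 1.85
eef_pos: [0.5371, 0.1606, 0.2183]
tcp_rot: [-180.0, 0.0, 82.3]
contact_force: [-1.5, -0.1, -0.4]
gripper_width: 0.0817
gripper_force: 0.0
```

```bash
python3 - <<'E'
from h import *
w=get('wrist','w1.png');print(proj(w,(.5372,.1607,.1165),1),proj(w,(.5502,.1107,.1165),1))
E
```

```text
[324.89498883 241.60248277] [349.81102287 301.00668213]
```

View pics/w1.png

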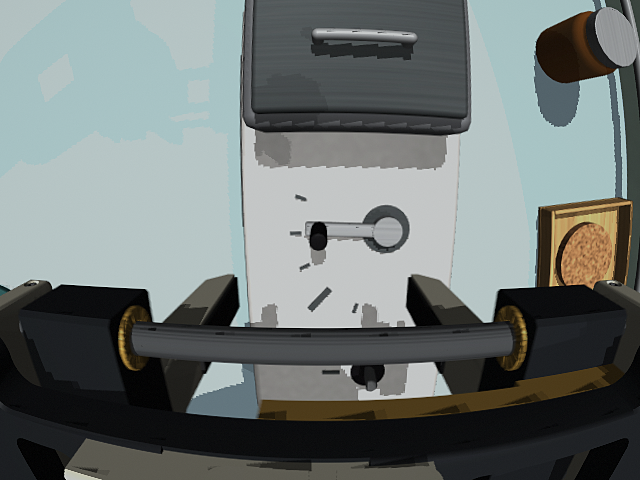

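Wrist view: lever bar along row ~230 from pivot (385,230), pin as black blob (318,236), long mark (319,298); fingers at left/right straddle the line.

```bash
python3 - <<'E'
from h import *
w=load('wrist');im=w['frame']
print('cam',-w['R'].T@w['t'],'axis',w['R'][2]); 
g=im.max(2)[215:260,300:345]; m=(g<45).astype(np.uint8)
n,l,st,ce=cv2.connectedComponentsWithStats(m)
i=1+np.argmax(st[1:,4]);print(st[i]+[300,215,0,0,0],ce[i]+[300,215])
for r in range(0,45,2): print(215+r,''.join('#' if x else '.' for x in m[r]))
for z in (.0715,.1165): print(z,proj(w,(.5372,.1607,z),1))
for p in ((310,298),(330,288),(387,228)): print(onz(w,p,.06,1))
print(proj(w,(.5948,.15,.075),1))
E
```

```text
cam [0.54450559 0.2265631  0.38438446] axis [-0.03345693 -0.23816884 -0.97064733]
[310 222  17  28 409] [318.16136919 236.02933985]
215 .............................................
217 .............................................
219 .............................................
221 .............................................
223 ..............##########.....................
225 .............############....................
227 ............##############...................
229 ...........###############...................
231 ...........################..................
233 ...........################..................
235 ..........#################..................
237 ..........#################..................
239 ..........#################..................
241 ..........#################..................
243 ..........#################..................
245 ..........################...................
247 ............#############....................
249 ..............#########......................
251 .............................................
253 .............................................
255 .............................................
257 .............................................
259 .............................................
0.0715 [324.60910303 229.04626591]
0.1165 [324.89498883 241.60248277]
[0.51454077 0.09442509 0.06      ]
[0.5345016  0.10197483 0.06      ]
[0.59276103 0.15185051 0.06      ]
[392.40117747 233.34214735]
```

>>> arm_command(
  series=[
    [-0.25, 0, -3.5, 0, 0, 0],
    [0, 0, -3.5, 0, 0, 0],
    [0, 0, -3.5, 0, 0, 0],
    [0, 0, -2.9, 0, 0, 0],
    [0, 0, -0.5, 0, 0, 0],
  ],
  jaw=0.6,
)

```text
t: 2.4
eef_pos: [0.5324, 0.1617, 0.0763]
tcp_rot: [-179.7, 0.1, 82.5]
contact_force: [0.0, 0.1, -0.4]
gripper_width: 0.039
gripper_force: 0.0
```

>>> arm_command(
  series=[
    [0, 0, 0, 0, 0, 0],
    [0, 0, 0, 0, 0, 0],
    [0, 0, 0, 0, 0, 0],
    [0, 0, 0, 0, 0, 0],
    [0, 0, 0, 0, 0, 0],
  ],
  jaw=1,
  squeeze=6,
)

```text
t: 2.9
eef_pos: [0.5341, 0.1615, 0.081]
tcp_rot: [-179.9, -0.0, 82.4]
contact_force: [-12.4, 1.7, 9.4]
gripper_width: 0.0141
gripper_force: 6.0
```

>>> arm_command(
  series=[
    [0, 0, 0, 0, 0, 0],
    [0, 0, 0, 0, 0, 0],
    [0, 0, 0, 0, 0, 0],
    [0, 0, 0, 0, 0, 0],
    [0, 0, 0, 0, 0, 0],
  ],
)

```text
t: 3.4
eef_pos: [0.534, 0.1615, 0.081]
tcp_rot: [-179.9, -0.0, 82.4]
contact_force: [-12.1, 2.5, 8.4]
gripper_width: 0.0137
gripper_force: 6.0
```

>>> arm_command(
  series=[
    [-0.1, 0, 0.2, 0, 0, 0],
    [0, 0, 0, 0, 0, 0],
    [0, 0, 0, 0, 0, 0],
  ],
)

```text
t: 3.7
eef_pos: [0.5338, 0.1611, 0.0823]
tcp_rot: [180.0, -0.0, 82.3]
contact_force: [-0.2, 1.4, 1.4]
gripper_width: 0.0137
gripper_force: 6.0
```

```bash
python3 - <<'E'
from h import *
w=get('wrist','w2.png');s=observe();print(s['eef_pos'],s['contact_force'],s['torque'])
E
```

```text
[0.53379164 0.16108698 0.08226533] [-0.38262489 -0.10476009  3.2787154 ] [ 0.05897422  0.20490956 -0.00375797]
```

View pics/w2.png

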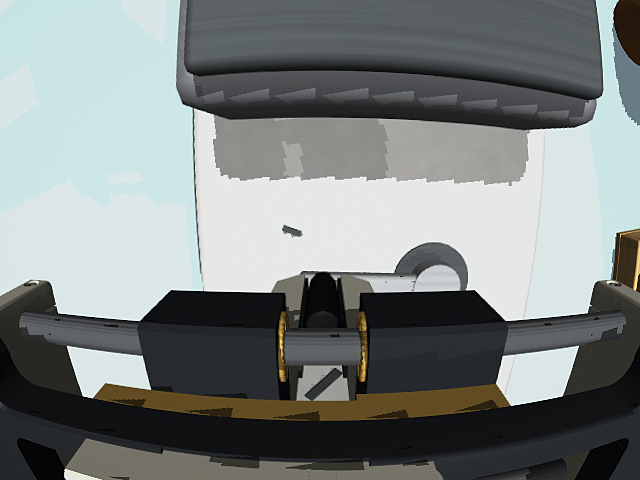

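>>> arm_command(
  series=[
    [-0.05, -0.54, 0, 0, 0, 0],
    [-0.05, -0.54, 0, 0, 0, 0],
    [0.05, -0.54, 0, 0, 0, 0],
    [0.05, -0.54, 0, 0, 0, 0],
    [0.14, -0.52, 0, 0, 0, 0],
  ],
  squeeze=15,
)

```text
t: 4.25
eef_pos: [0.5346, 0.1336, 0.0821]
tcp_rot: [-180.0, 0.0, 82.3]
contact_force: [-9.4, 1.2, 9.8]
gripper_width: 0.0134
gripper_force: 15.0
```

>>> arm_command(
  series=[
    [0.14, -0.52, 0, 0, 0, 0],
    [0.23, -0.485, 0, 0, 0, 0],
    [0.23, -0.485, 0, 0, 0, 0],
    [0.31, -0.435, 0, 0, 0, 0],
    [0.31, -0.435, 0, 0, 0, 0],
  ],
)

```text
t: 4.75
eef_pos: [0.546, 0.1091, 0.0818]
tcp_rot: [-179.8, 0.1, 82.3]
contact_force: [-14.4, -5.9, 10.5]
gripper_width: 0.0134
gripper_force: 15.0
```

>>> arm_command(
  series=[
    [0, 0, 0, 0, 0, 0],
    [0, 0, 0, 0, 0, 0],
    [0, 0, 0, 0, 0, 0],
  ],
)

```text
t: 5.05
eef_pos: [0.5464, 0.1088, 0.0817]
tcp_rot: [-179.9, 0.2, 82.3]
contact_force: [-10.1, -8.7, 9.2]
gripper_width: 0.0136
gripper_force: 15.0
```

```bash
python3 - <<'E'
from h import *
s=observe();print(s['eef_pos'],s['contact_force'],s['torque'])
w=get('wrist','w3.png')
cv2.imwrite('pics/w3c.png',cv2.resize(w['frame'][170:390,180:480,::-1],None,fx=2.6,fy=2.6))
print(proj(w,s['eef_pos']+np.array([0,0,.037]),1))
E
```

```text
[0.5463861  0.10880249 0.08173902] [-10.14217788  -8.65508699   9.16117686] [-1.58663316  1.75830448  0.05145069]
[326.49827357 328.3594011 ]
```

View pics/w3c.png

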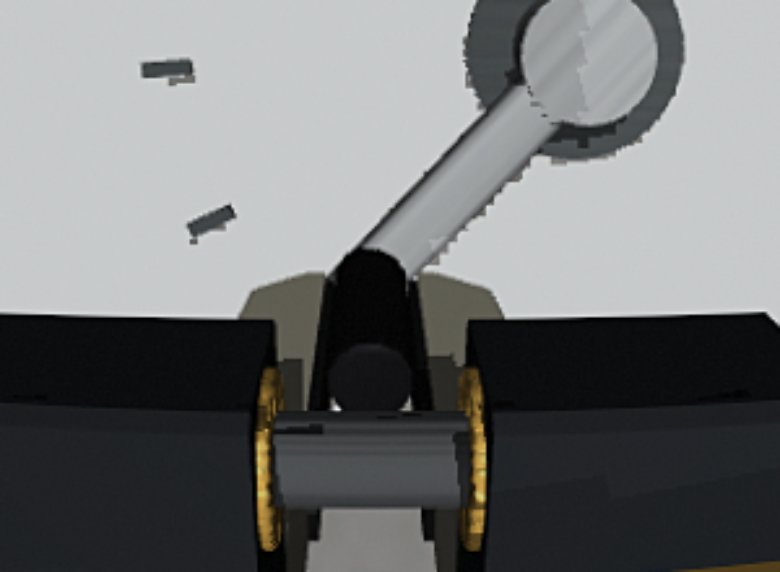

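Lever rotated with the pin (bar diagonal); release, rise and check against the long mark.

>>> arm_command(
  series=[
    [-0.1, -0.1, 0, 0, 0, 0],
    [0, 0, 0, 0, 0, 0],
    [0, 0, 0, 0, 0, 0],
  ],
  squeeze=6,
)

```text
t: 5.4
eef_pos: [0.5462, 0.1092, 0.0817]
tcp_rot: [180.0, 0.0, 82.3]
contact_force: [0.3, -2.3, 2.5]
gripper_width: 0.0143
gripper_force: 6.0
```

>>> arm_command(
  series=[
    [0, 0, 0, 0, 0, 0],
    [0, 0, 0, 0, 0, 0],
    [0, 0, 0, 0, 0, 0],
  ],
  jaw=0.6,
)

```text
t: 5.7
eef_pos: [0.546, 0.1097, 0.0815]
tcp_rot: [-180.0, 0.0, 82.3]
contact_force: [0.3, -0.5, 0.2]
gripper_width: 0.0332
gripper_force: 0.0
```

>>> arm_command(
  series=[
    [0, 0, 3.5, 0, 0, 0],
    [0, 0, 4, 0, 0, 0],
    [0, -2, 4, 0, 0, 0],
    [0, -3, 2.5, 0, 0, 0],
    [0, -3, 0, 0, 0, 0],
  ],
)

```text
t: 6.2
eef_pos: [0.5471, 0.029, 0.2259]
tcp_rot: [179.7, -0.0, 82.4]
contact_force: [0.7, -0.1, 0.0]
gripper_width: 0.037
gripper_force: 0.0
```

>>> arm_command(
  series=[
    [0, 0, 0, 0, 0, 0],
    [0, 0, 0, 0, 0, 0],
    [0, 0, 0, 0, 0, 0],
  ],
)

```text
t: 6.5
eef_pos: [0.546, 0.0302, 0.2211]
tcp_rot: [-180.0, -0.0, 82.4]
contact_force: [-0.2, 0.9, 0.7]
gripper_width: 0.0372
gripper_force: 0.0
```

```bash
python3 - <<'E'
from h import *
s=observe();print(s['eef_pos'],s['contact_force'])
w=get('wrist','w4.png')
cv2.imwrite('pics/w4c.png',cv2.resize(w['frame'][120:370,190:490,::-1],None,fx=2.4,fy=2.4))
E
```

```text
[0.5459928  0.03022254 0.22114729] [-0.2037195   0.93597514  0.69917501]
```

View pics/w4c.png

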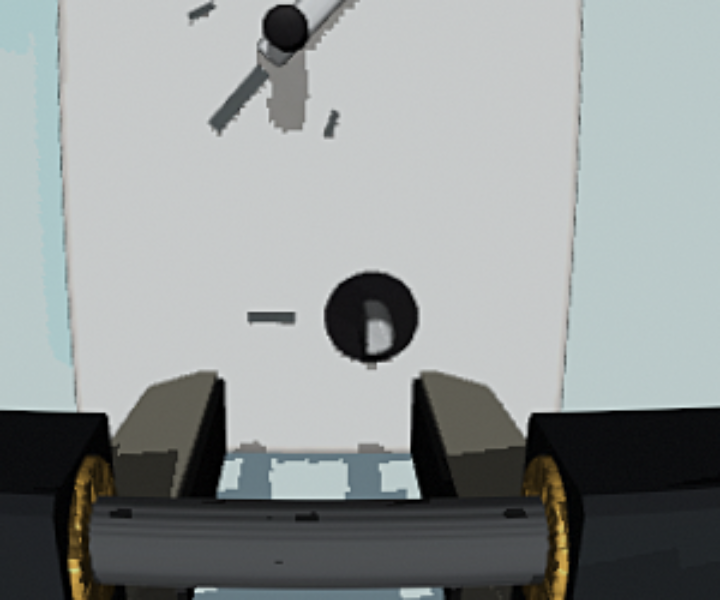

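Crop shows the lever bar collinear with the long mark ((217,125)–(265,70)); shaft collar at (372,317), D-top ~(379,335), pin top (285,28).

```bash
python3 - <<'E'
from h import *
w=load('wrist')
c=lambda x,y:(x/2.4+190-.3,y/2.4+120-.3)
P=lambda x,y,z:onz(w,c(x,y),z,1)[:2].round(4)
pin=P(285,28,.1165);col=P(372,317,.06);print('pin',pin,'collar',col,'line end',P(248,317,.06),P(295,318,.06))
print('mark',P(217,125,.06),'other mark',P(332,123,.06),P(202,11,.06))
print('shaft right edge/ left edge/ top z.088',P(393,335,.088),P(366,335,.088),P(379,353,.088),P(379,318,.088))
E
```

```text
pin [0.545  0.1122] collar [0.5612 0.0039] line end [0.5143 0.0102] [0.532  0.0074]
mark [0.5137 0.0838] other mark [0.5556 0.0787] [0.5142 0.1263]
shaft right edge/ left edge/ top z.088 [0.5671 0.0043] [0.5576 0.0056] [ 0.5614 -0.0016] [0.5629 0.0111]
```

>>> arm_command(
  series=[
    [-0.72, -3.61, -0.2, 0, 0, 6],
    [-0.72, -3.61, -0.2, 0, 0, 6],
    [-0.72, -3.61, -0.2, 0, 0, 6],
    [-0.72, -3.61, -0.2, 0, 0, 6],
    [-0.72, -3.61, -0.2, 0, 0, 6],
  ],
  jaw=0.2,
)

```text
t: 7.05
eef_pos: [0.5099, -0.1514, 0.2113]
tcp_rot: [-180.0, -0.0, 112.7]
contact_force: [0.8, 0.6, 0.9]
gripper_width: 0.0715
gripper_force: 0.0
```

>>> arm_command(
  series=[
    [-0.72, -3.61, -0.2, 0, 0, 6],
    [-0.72, -3.61, -0.2, 0, 0, 6],
    [-0.72, -3.61, -0.2, 0, 0, 6],
    [-0.72, -3.61, -0.2, 0, 0, 6],
    [-0.72, -3.61, -0.2, 0, 0, 6],
  ],
)

```text
t: 7.55
eef_pos: [0.4741, -0.3321, 0.2013]
tcp_rot: [180.0, -0.0, 142.7]
contact_force: [0.6, -0.1, 0.3]
gripper_width: 0.0746
gripper_force: 0.0
```

>>> arm_command(
  series=[
    [0, 0, 0, 0, 0, 0],
    [0, 0, 0, 0, 0, 0],
    [0, 0, 0, 0, 0, 0],
  ],
)

```text
t: 7.85
eef_pos: [0.4746, -0.3303, 0.2015]
tcp_rot: [180.0, -0.0, 142.3]
contact_force: [0.3, 0.2, -0.1]
gripper_width: 0.0743
gripper_force: 0.0
```

```bash
python3 - <<'E'
from fit import *
w=np.load('last_wrist.npz')
c=lambda x,y:(x/2.4+190-.3,y/2.4+120-.3)
P=lambda x,y,z:onz(w,c(x,y),z,1)[:2]
M=lambda r,q:[r*np.cos(2.79+q),r*np.sin(2.79+q)]
th,R,t,e=rigid(np.array([M(.104,1.2),M(.081,1.6),M(.081,.8),[-.01,-.15]]),np.array([P(217,125,.06),P(332,123,.06),P(202,11,.06),P(372,317,.06)]))
v=R.T@(P(285,28,.1165)-t);print(np.degrees(th),t,(e*1e3).round(1),'q',np.arctan2(v[1],v[0])%6.2832-2.79,np.hypot(*v))
s=observe();print(s['eef_pos'],s['tcp_rot'])
w=get('wrist','w5.png')
cv2.imwrite('pics/w5c.png',cv2.resize(w['frame'][180:300,240:400,::-1],None,fx=5,fy=5))
a=get('top')
v=np.load('last_wrist.npz');x=proj(w,(.4745,-.331,.034),1);print(x)
E
```

```text
-7.8908675697344695 [0.59177755 0.15128972] [[-0.8 -0.4]
 [ 0.2  0. ]
 [ 0.4  0.2]
 [ 0.1  0.2]] q 1.1853407212661513 0.06090901851954532
[ 0.47460843 -0.33031799  0.20154177] [ 1.79987225e+02 -1.69619523e-02  1.42333711e+02]
[322.36433486 226.5424192 ]
```

View pics/w5c.png

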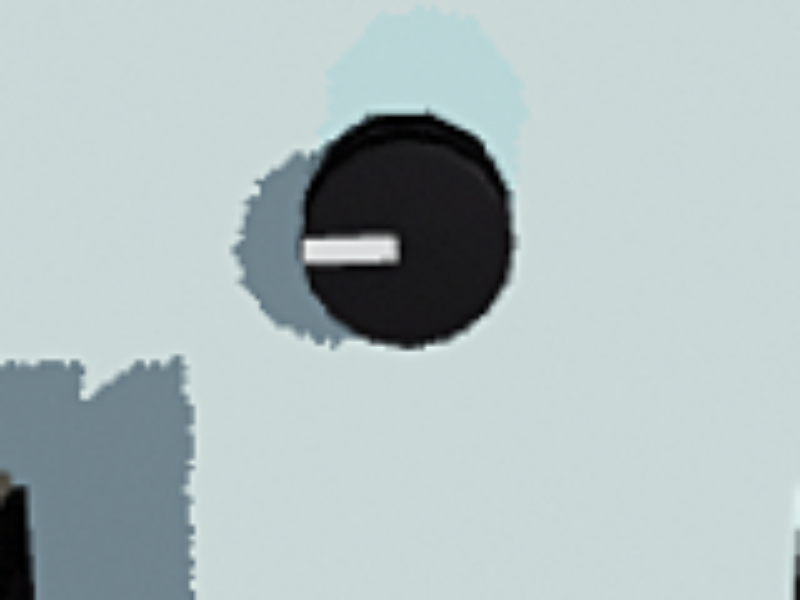

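Lever q≈1.19. Knob top centred ~(408,244) in crop, pointer from (400,248) to (302,251), i.e. almost along the closing line.

```bash
python3 - <<'E'
from fit import *
w=load('wrist')
P=lambda x,y,z:onz(w,(x/5+240-.4,y/5+180-.4),z,1)[:2]
k=P(408,244,.034);a=P(400,248,.035);b=P(302,251,.035);print(k,a,b)
for d in (b-a,b-k): print(np.degrees(np.arctan2(d[1],d[0])))
print(P(302,240,.034),P(513,240,.034),P(408,347,.034),P(410,137,.034))
E
```

```text
[ 0.47522431 -0.33290737] [ 0.47475761 -0.33439307] [ 0.46421939 -0.34894442]
-125.91237498384946
-124.45862338303776
[ 0.46273284 -0.34784039] [ 0.48639162 -0.31719063] [ 0.49069345 -0.34486107] [ 0.45974933 -0.32049368]
```

>>> arm_command(
  series=[
    [0.06, -0.27, -4, 0, 0, 0],
    [0, 0, -4, 0, 0, 0],
    [0, 0, -4, 0, 0, 0],
    [0, 0, -3, 0, 0, 0],
    [0, 0, -2, 0, 0, 0],
  ],
)

```text
t: 8.45
eef_pos: [0.4744, -0.3326, 0.0294]
tcp_rot: [180.0, -0.1, 142.4]
contact_force: [-0.1, 0.6, 0.2]
gripper_width: 0.0747
gripper_force: 0.0
```

>>> arm_command(
  series=[
    [0, 0, -1, 0, 0, 0],
    [0, 0, -0.8, 0, 0, 0],
    [0, 0, -0.5, 0, 0, 0],
    [0, 0, -0.2, 0, 0, 0],
    [0, 0, 0, 0, 0, 0],
  ],
)

```text
t: 8.95
eef_pos: [0.475, -0.3342, 0.0072]
tcp_rot: [180.0, 0.0, 142.3]
contact_force: [-0.5, 0.6, 0.0]
gripper_width: 0.0743
gripper_force: 0.0
```

>>> arm_command(
  series=[
    [0, 0, 0, 0, 0, 0],
    [0, 0, 0, 0, 0, 0],
    [0, 0, 0, 0, 0, 0],
    [0, 0, 0, 0, 0, 0],
    [0, 0, 0, 0, 0, 0],
  ],
  jaw=1,
  squeeze=20,
)

```text
t: 9.45
eef_pos: [0.4748, -0.3341, 0.0068]
tcp_rot: [180.0, 0.0, 142.3]
contact_force: [0.0, 1.4, 1.5]
gripper_width: 0.04
gripper_force: 20.0
```

>>> arm_command(
  series=[
    [0, 0, 0, 0, 0, 0],
    [0, 0, 0, 0, 0, 0],
    [0, 0, 0, 0, 0, 0],
  ],
  squeeze=40,
)

```text
t: 9.75
eef_pos: [0.4748, -0.3341, 0.0068]
tcp_rot: [-180.0, 0.0, 142.3]
contact_force: [-0.2, 0.5, 1.9]
gripper_width: 0.0397
gripper_force: 40.0
```

>>> arm_command(
  series=[
    [0, 0, 2, 0, 0, 0],
    [0, 0, 4, 0, 0, 0],
    [0, 0, 4, 0, 0, 0],
    [0, 0, 4, 0, 0, 0],
    [0, 0, 1, 0, 0, 0],
  ],
)

```text
t: 10.25
eef_pos: [0.4758, -0.3349, 0.1615]
tcp_rot: [-180.0, 0.3, 142.3]
contact_force: [-0.2, -0.4, -0.3]
gripper_width: 0.0392
gripper_force: 40.0
```

>>> arm_command(
  series=[
    [0.87, 3.38, 0, 0, 0, -6.23],
    [0.87, 3.38, 0, 0, 0, -6.23],
    [0.87, 3.38, 0, 0, 0, -6.23],
    [0.87, 3.38, 0, 0, 0, -6.23],
    [0.87, 3.38, 0, 0, 0, -6.23],
  ],
)

```text
t: 10.75
eef_pos: [0.5181, -0.1637, 0.1558]
tcp_rot: [-180.0, -0.0, 110.9]
contact_force: [2.0, 0.1, -0.1]
gripper_width: 0.0394
gripper_force: 40.0
```

>>> arm_command(
  series=[
    [0.87, 3.38, 0, 0, 0, -6.23],
    [0.87, 3.38, 0, 0, 0, -6.23],
    [0.87, 3.38, 0, 0, 0, -6.23],
    [0.87, 3.38, 0, 0, 0, -6.23],
    [0.87, 3.38, 0, 0, 0, -6.23],
  ],
)

```text
t: 11.25
eef_pos: [0.5616, 0.0054, 0.1557]
tcp_rot: [-179.9, 0.0, 79.8]
contact_force: [-0.3, -0.3, 0.4]
gripper_width: 0.0396
gripper_force: 40.0
```

>>> arm_command(
  series=[
    [0, 0, 0, 0, 0, 0],
    [0, 0, 0, 0, 0, 0],
    [0, 0, 0, 0, 0, 0],
  ],
)

```text
t: 11.55
eef_pos: [0.5615, 0.0033, 0.1561]
tcp_rot: [-180.0, 0.0, 80.1]
contact_force: [0.8, -0.2, -0.8]
gripper_width: 0.0396
gripper_force: 40.0
```

```bash
python3 - <<'E'
from h import *
s=observe();print(s['eef_pos'],s['tcp_rot'],s['contact_force'])
w=get('wrist','w6.png')
cv2.imwrite('pics/w6c.png',cv2.resize(w['frame'][180:380,190:450,::-1],None,fx=3,fy=3))
E
```

```text
[0.56145929 0.00327935 0.15611405] [-1.79960457e+02  1.99382969e-02  8.00952681e+01] [ 0.77517673 -0.21240836 -0.76026933]
```

View pics/w6c.png

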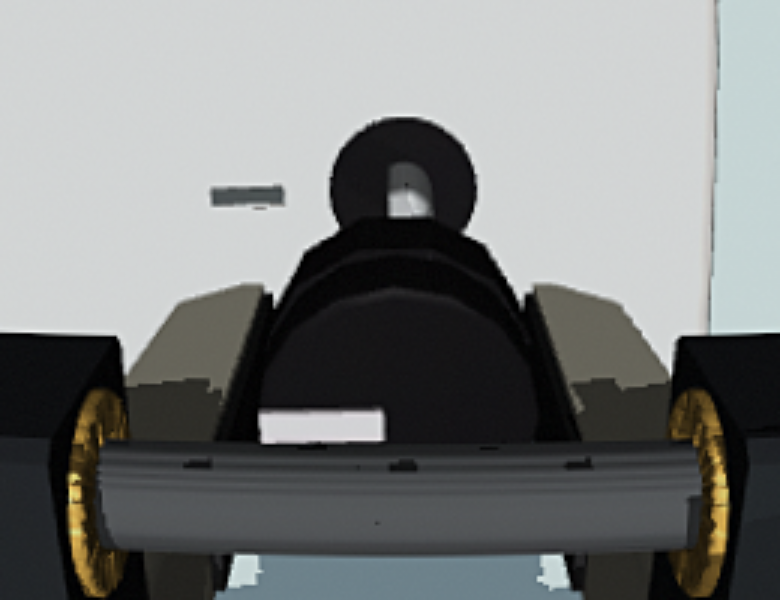

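Held knob upright, pointer to the left as wanted (bar (258–384,427)); knob top edges x≈259 and 540, far rim (400,289); collar centre (404,190), shaft x from 388 to 432.

```bash
python3 - <<'E'
from h import *
w=load('wrist')
P=lambda x,y,z:onz(w,(x/3+190-.33,y/3+180-.33),z,1)[:2].round(4)
zt=.1561+.0272
print('knob L,R',P(259,400,zt),P(540,400,zt),(P(259,400,zt)+P(540,400,zt))/2,'rim far',P(400,289,zt),'near pointer',P(258,427,zt),P(384,425,zt))
print('collar',P(404,190,.06),P(331,188,.06),P(477,188,.06),'shaft',P(388,205,.085),P(432,205,.085),P(408,165,.088))
E
```

```text
knob L,R [0.5413 0.0085] [0.5793 0.0019] [0.5603 0.0052] rim far [0.5632 0.0212] near pointer [0.5403 0.0045] [0.5576 0.002 ]
collar [0.5612 0.0038] [0.5438 0.0073] [0.5787 0.0012] shaft [0.5581 0.0072] [0.5676 0.0056] [0.5641 0.016 ]
```

>>> arm_command(
  series=[
    [0.1, 0.2, -2, 0, 0, 0],
    [0, 0, -2, 0, 0, 0],
    [0, 0, -1, 0, 0, 0],
    [0, 0, -0.4, 0, 0, 0],
    [0, 0, 0, 0, 0, 0],
  ],
)

```text
t: 12.1
eef_pos: [0.5627, 0.0055, 0.1027]
tcp_rot: [-180.0, 0.0, 80.0]
contact_force: [0.0, -0.7, 0.0]
gripper_width: 0.0395
gripper_force: 40.0
```

>>> arm_command(
  series=[
    [0, 0, -0.3, 0, 0, 0],
    [0, 0, -0.2, 0, 0, 0],
    [0, 0, -0.2, 0, 0, 0],
    [0, 0, 0, 0, 0, 0],
    [0, 0, 0, 0, 0, 0],
  ],
)

```text
t: 12.6
eef_pos: [0.5628, 0.0059, 0.0958]
tcp_rot: [180.0, -0.0, 80.0]
contact_force: [0.4, 0.2, -0.5]
gripper_width: 0.0396
gripper_force: 40.0
```

>>> arm_command(
  series=[
    [0, 0, -0.2, 0, 0, 0],
    [0, 0, -0.2, 0, 0, 0],
    [0, 0, 0, 0, 0, 0],
    [0, 0, 0, 0, 0, 0],
  ],
)

```text
t: 13.0
eef_pos: [0.5627, 0.0059, 0.0916]
tcp_rot: [-180.0, 0.0, 80.0]
contact_force: [0.6, -0.0, -1.5]
gripper_width: 0.0397
gripper_force: 40.0
```

>>> arm_command(
  series=[
    [0, 0, -0.2, 0, 0, 0],
    [0, 0, -0.2, 0, 0, 0],
    [0, 0, -0.2, 0, 0, 0],
    [0, 0, 0, 0, 0, 0],
    [0, 0, 0, 0, 0, 0],
  ],
)

```text
t: 13.5
eef_pos: [0.5627, 0.0059, 0.0856]
tcp_rot: [-180.0, -0.0, 80.0]
contact_force: [-0.4, -0.1, -0.7]
gripper_width: 0.0394
gripper_force: 40.0
```

>>> arm_command(
  series=[
    [0, 0, -0.2, 0, 0, 0],
    [0, 0, -0.2, 0, 0, 0],
    [0, 0, -0.2, 0, 0, 0],
    [0, 0, 0, 0, 0, 0],
    [0, 0, 0, 0, 0, 0],
  ],
)

```text
t: 14.0
eef_pos: [0.5627, 0.0059, 0.0796]
tcp_rot: [-180.0, 0.0, 80.0]
contact_force: [1.1, -0.1, -0.4]
gripper_width: 0.0395
gripper_force: 40.0
```

>>> arm_command(
  series=[
    [0, 0, -0.1, 0, 0, 0],
    [0, 0, -0.1, 0, 0, 0],
    [0, 0, -0.1, 0, 0, 0],
    [0, 0, -0.1, 0, 0, 0],
    [0, 0, 0, 0, 0, 0],
  ],
  squeeze=50,
)

```text
t: 14.5
eef_pos: [0.5628, 0.0059, 0.0758]
tcp_rot: [180.0, -0.0, 80.0]
contact_force: [-1.6, -0.2, 3.1]
gripper_width: 0.0396
gripper_force: 50.0
```

>>> arm_command(
  series=[
    [0, 0, -0.1, 0, 0, 0],
    [0, 0, -0.1, 0, 0, 0],
    [0, 0, -0.1, 0, 0, 0],
    [0, 0, 0, 0, 0, 0],
    [0, 0, 0, 0, 0, 0],
  ],
)

```text
t: 15.0
eef_pos: [0.5628, 0.0059, 0.0729]
tcp_rot: [180.0, -0.0, 80.0]
contact_force: [-2.3, -0.0, 6.6]
gripper_width: 0.0395
gripper_force: 50.0
```

>>> arm_command(
  series=[
    [0, 0, -0.1, 0, 0, 0],
    [0, 0, -0.1, 0, 0, 0],
    [0, 0, -0.1, 0, 0, 0],
    [0, 0, 0, 0, 0, 0],
    [0, 0, 0, 0, 0, 0],
  ],
)

```text
t: 15.5
eef_pos: [0.5629, 0.0059, 0.0701]
tcp_rot: [180.0, -0.0, 80.0]
contact_force: [-2.6, 0.2, 8.0]
gripper_width: 0.0398
gripper_force: 50.0
```

>>> arm_command(
  series=[
    [0, 0, 0, 0, 0, 0],
    [0, 0, 0, 0, 0, 0],
    [0, 0, 0, 0, 0, 0],
    [0, 0, 0, 0, 0, 0],
    [0, 0, 0, 0, 0, 0],
  ],
)

```text
t: 16.0
eef_pos: [0.5629, 0.0059, 0.0701]
tcp_rot: [180.0, -0.0, 80.0]
contact_force: [-3.2, -0.2, 8.5]
gripper_width: 0.0392
gripper_force: 50.0
```

```bash
python3 - <<'E'
from h import *
s=observe();print(s['eef_pos'],s['contact_force'],s['gripper_force'])
w=get('wrist','w7.png')
cv2.imwrite('pics/w7c.png',w['frame'][100:400,120:520,::-1])
E
```

```text
[0.5628688  0.00591972 0.07008065] [-3.15614355 -0.22264678  8.54133672] 50.002791413899104
```

View pics/w7c.png

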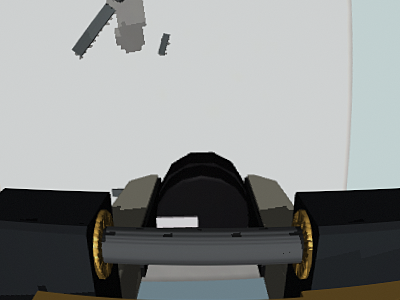

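The knob is seated with its pointer to the left and the lever still lies on the long mark; adding a little margin, then handing in.

>>> arm_command(
  series=[
    [0, 0, -0.06, 0, 0, 0],
    [0, 0, 0, 0, 0, 0],
    [0, 0, 0, 0, 0, 0],
    [0, 0, 0, 0, 0, 0],
    [0, 0, 0, 0, 0, 0],
  ],
)

```text
t: 16.55
eef_pos: [0.5629, 0.0059, 0.0696]
tcp_rot: [180.0, -0.0, 80.0]
contact_force: [-3.2, -0.3, 8.3]
gripper_width: 0.0398
gripper_force: 50.0
```

```bash
python3 -c "
from bench import *
s=observe();print(s['contact_force'],s['eef_pos']);print(finish_job())"
```

```text
[-3.19185474 -0.29798412  8.3390283 ] [0.56288892 0.00594157 0.06956304]
the job is handed in; nothing more can be done
None
```

The job is handed in, but no verdict came back: lever at about 1.19 rad on the long mark, knob fully on the shaft with its pointer on the flat's side, and the gripper still holding it pressed about 5 to 7 mm, judged from tool height and an 8.3 N push.

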